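Fetch the blue setting gauge from the lower row of the rack

TASK

We need the blue reference gauge from the lower row of the rack for setting up the camera. Lay the two gauges that lie over it in the grooves of the black parking rest, lay the blue gauge centred in the pair of steel V-blocks, then put the two parked gauges back into the same rack seats they came from; leave the white gauge where it lies, and finish with everything let go and lying still.

Things in the scene. Friction and masses are not known exactly. Their poses are not given: they have to be found in the camera images.
- blue_gauge: Ground steel gauge pin, 150 mm long, 20 mm in diameter, ribbed blue grip over its middle 66 mm (also 20 mm thick; grasp it there across, from above). Origin at its centre, x along the pin. About 0.24 kg. The one to fetch; starts in one of the two lower seats of the rack. The gap between the two pins over it is 30 mm, too narrow for fingers.
- red_gauge: Ground steel gauge pin, 150 mm long, 20 mm in diameter, ribbed red grip over its middle 66 mm (also 20 mm thick; grasp it there across, from above). Origin at its centre, x along the pin. About 0.24 kg. At the start it lies in one of the three upper seats of the rack.
- green_gauge: Ground steel gauge pin, 150 mm long, 20 mm in diameter, ribbed green grip over its middle 66 mm (also 20 mm thick; grasp it there across, from above). Origin at its centre, x along the pin. About 0.24 kg. At the start it lies in one of the three upper seats of the rack.
- yellow_gauge: Ground steel gauge pin, 150 mm long, 20 mm in diameter, ribbed yellow grip over its middle 66 mm (also 20 mm thick; grasp it there across, from above). Origin at its centre, x along the pin. About 0.24 kg. At the start it lies in one of the three upper seats of the rack.
- white_gauge: Ground steel gauge pin, 150 mm long, 20 mm in diameter, ribbed white grip over its middle 66 mm (also 20 mm thick; grasp it there across, from above). Origin at its centre, x along the pin. About 0.24 kg. Lies in the other lower seat of the rack and stays there.
- gauge_rack: Fixed rack 112x148x68 mm, origin under it on the desk: two upright aluminium combs 8 mm thick at x -48 and +48, tie bars by the desk. Pins lie along x in V-notches of both combs: three upper seats on the teeth at y -50, 0, 50 mm (notch 19 wide, 9.5 deep; pin axis 72 mm over the desk), two lower seats between teeth at y -25, 25 (axis 36 mm up). The pins 25 mm to either side lie over a lower one.
- parking_rest: Fixed black rest 106x112x37 mm, origin under it on the desk: two upright plates 10 mm thick at x -48 and +48 mm, each with two V-notches (30 mm wide, 15 deep), so two grooves along x at y -32 and +32 mm. A pin in a groove has its axis 36 mm above the desk. Low tie bars join the plates (tops 16 mm up).
- v_pair: Fixed pair of steel V-blocks on a dark base plate 172x62x8 mm, origin under it on the desk. Blocks 46 (x) x 38 x 32 mm stand on the plate at x -48 and +48 mm, 50 mm of free space between, V-grooves (25 mm wide, 11.5 deep) in line along x at y 0.
- v_seat (a point): Point midway between the V-blocks, 42 mm over the desk, where the centre of a pin lying in both grooves comes to be; x along the grooves. Beware: rack, rest and V-blocks all stand behind a fixed grey partition, 28 mm thick, top 338 mm over the desk, mid-plane through world (x, y) = (0.34, -0.20) and (0.60, 0.24) m, between them and the robot: come and go over it.
Mind the look-alikes: they are no part of the job. What is shaped like the white_gauge but orange is not meant.

How it is judged (in metres and radians):
On the way, in this order (a step that is already met when the one before it is completed fails the run):
1. two of the upper gauges lie in the grooves of the parking rest, the blue one still in the rack ((((x of red_gauge in the frame of parking_rest between -0.03 and 0.03 m and y of red_gauge in the frame of parking_rest between -0.06 and 0.06 m and z of red_gauge in the frame of parking_rest between 0.0316 and 0.0396 m and angle between the x axis of red_gauge and the x axis of parking_rest, either way round below 0.1 rad) and (x of green_gauge in the frame of parking_rest between -0.03 and 0.03 m and y of green_gauge in the frame of parking_rest between -0.06 and 0.06 m and z of green_gauge in the frame of parking_rest between 0.0316 and 0.0396 m and angle between the x axis of green_gauge and the x axis of parking_rest, either way round below 0.1 rad)) or ((x of red_gauge in the frame of parking_rest between -0.03 and 0.03 m and y of red_gauge in the frame of parking_rest between -0.06 and 0.06 m and z of red_gauge in the frame of parking_rest between 0.0316 and 0.0396 m and angle between the x axis of red_gauge and the x axis of parking_rest, either way round below 0.1 rad) and (x of yellow_gauge in the frame of parking_rest between -0.03 and 0.03 m and y of yellow_gauge in the frame of parking_rest between -0.06 and 0.06 m and z of yellow_gauge in the frame of parking_rest between 0.0316 and 0.0396 m and angle between the x axis of yellow_gauge and the x axis of parking_rest, either way round below 0.1 rad)) or ((x of green_gauge in the frame of parking_rest between -0.03 and 0.03 m and y of green_gauge in the frame of parking_rest between -0.06 and 0.06 m and z of green_gauge in the frame of parking_rest between 0.0316 and 0.0396 m and angle between the x axis of green_gauge and the x axis of parking_rest, either way round below 0.1 rad) and (x of yellow_gauge in the frame of parking_rest between -0.03 and 0.03 m and y of yellow_gauge in the frame of parking_rest between -0.06 and 0.06 m and z of yellow_gauge in the frame of parking_rest between 0.0316 and 0.0396 m and angle between the x axis of yellow_gauge and the x axis of parking_rest, either way round below 0.1 rad))) and distance of blue_gauge from where it was at the start of the episode below 0.02 m), for 0.2 s.
2. the blue gauge lies in both V-blocks while the two others wait in the parking rest (x of blue_gauge in the frame of v_seat between -0.015 and 0.015 m and y of blue_gauge in the frame of v_seat between -0.005 and 0.005 m and z of blue_gauge in the frame of v_seat between -0.004 and 0.004 m and angle between the x axis of blue_gauge and the x axis of v_pair, either way round below 0.08 rad and (((x of red_gauge in the frame of parking_rest between -0.03 and 0.03 m and y of red_gauge in the frame of parking_rest between -0.06 and 0.06 m and z of red_gauge in the frame of parking_rest between 0.0316 and 0.0396 m and angle between the x axis of red_gauge and the x axis of parking_rest, either way round below 0.1 rad) and (x of green_gauge in the frame of parking_rest between -0.03 and 0.03 m and y of green_gauge in the frame of parking_rest between -0.06 and 0.06 m and z of green_gauge in the frame of parking_rest between 0.0316 and 0.0396 m and angle between the x axis of green_gauge and the x axis of parking_rest, either way round below 0.1 rad)) or ((x of red_gauge in the frame of parking_rest between -0.03 and 0.03 m and y of red_gauge in the frame of parking_rest between -0.06 and 0.06 m and z of red_gauge in the frame of parking_rest between 0.0316 and 0.0396 m and angle between the x axis of red_gauge and the x axis of parking_rest, either way round below 0.1 rad) and (x of yellow_gauge in the frame of parking_rest between -0.03 and 0.03 m and y of yellow_gauge in the frame of parking_rest between -0.06 and 0.06 m and z of yellow_gauge in the frame of parking_rest between 0.0316 and 0.0396 m and angle between the x axis of yellow_gauge and the x axis of parking_rest, either way round below 0.1 rad)) or ((x of green_gauge in the frame of parking_rest between -0.03 and 0.03 m and y of green_gauge in the frame of parking_rest between -0.06 and 0.06 m and z of green_gauge in the frame of parking_rest between 0.0316 and 0.0396 m and angle between the x axis of green_gauge and the x axis of parking_rest, either way round below 0.1 rad) and (x of yellow_gauge in the frame of parking_rest between -0.03 and 0.03 m and y of yellow_gauge in the frame of parking_rest between -0.06 and 0.06 m and z of yellow_gauge in the frame of parking_rest between 0.0316 and 0.0396 m and angle between the x axis of yellow_gauge and the x axis of parking_rest, either way round below 0.1 rad)))), for 0.2 s.
At the end, for the whole second after the job is handed in: The blue gauge lies in both V-blocks, centred within 15 mm along the grooves; the red, green and yellow gauges lie in the same rack seats as at the start, within 18 mm of where they were and resting in both combs; the white gauge is still in its seat; all released and at rest (x of blue_gauge in the frame of v_seat between -0.015 and 0.015 m and y of blue_gauge in the frame of v_seat between -0.005 and 0.005 m and z of blue_gauge in the frame of v_seat between -0.004 and 0.004 m and angle between the x axis of blue_gauge and the x axis of v_pair, either way round below 0.08 rad and distance of each of red_gauge, green_gauge, yellow_gauge, white_gauge from where it was at the start of the episode below 0.018 m and angle between the x axis of each of red_gauge, green_gauge, yellow_gauge and the x axis of gauge_rack, either way round below 0.08 rad and z of red_gauge in the frame of gauge_rack between 0.0681 and 0.0761 m and z of green_gauge in the frame of gauge_rack between 0.0681 and 0.0761 m and z of yellow_gauge in the frame of gauge_rack between 0.0681 and 0.0761 m and linear speed of each of red_gauge, green_gauge, yellow_gauge, blue_gauge, white_gauge below 0.02 m/s); the robot touches nothing.
It fails at once if the white gauge is taken out of its seat (distance of white_gauge from where it was at the start of the episode above 0.03 m).
It also fails if it takes over 136 s, if anything falls off the work surface, if the arm or the gripper's body presses on something with over 40 N, if the wrist force passes 120 N, or if a joint passes its speed limit or range.

ROBOT

A 6-joint arm with a two-finger parallel gripper is mounted at the origin on the work surface; the furniture and walls round the work are solid. World frame = base frame: x ahead of the robot, y to its left, z up, the work surface at z = 0. Lengths are in mm, angles in rad, forces in N, time in s.
With the tool pointing down it reaches from about 400 to 925 mm from the base axis. Payload 12.5 kg.
Tool frame: the origin (TCP) lies at the very end of the fingers, on their centre line; the grasp point (between the pads) lies 19 mm behind it; z points along the fingers, y is the direction in which the jaws open and shut (so a half turn about z gives the same grasp; the last joint's range is limited). The gripper opens to 95 mm and grips with 3 to 60 N. Pads are 20 mm wide; open, the fingers measure 119 mm over their backs; the gripper's body (75 mm by 180 mm) begins 59 mm behind the grasp point.
Start: joints at [1.03, 0.491, 1.559, -0, 1.092, -0.106], TCP at [263.254, 566.872, 214.661] pointing down, gripper open.
Joint ranges: [-3.1, 3.1], [-0.84, 2.19], [0.05, 2.79], [-1.13, 4.28], [0.06, 2.93], [-2.69, 2.69]. Speed limits (rad/s): [2.22, 2.22, 2.79, 3.14, 3.14, 3.14].

INTERFACE

Orientations are given as [roll, pitch, yaw] about the fixed x, y, z axes, in that order (R = Rz(yaw) Ry(pitch) Rx(roll)).
In Python, from cell import env gives the robot as it stands.
- The arm moves only by the shell command python3 -m pendant 'ROWS'. ROWS is JSON, a list that holds one entry, the list of rows, each a list of 5 numbers: the opening, from 0 (shut) to 1 (fully open), then the shift along the tool's x, y, z in m, then the turn about the tool's z in rad. A call has exactly 8 rows; each row is the pose to reach, as a shift and turn from the pose commanded when the call began, along the tool's axes at that moment; what a row does not reach only later rows make up. A row lasts 1/10 s, in which the tool goes at most 50 mm and 8.59 degrees, less where a joint would pass 70% of its speed; a pose out of reach is approached as far as the arm can. A call with a gripper value outside its range is refused whole. The fingers move at their own pace and stop on an object; the grip force is fixed at half the most. Time passes only in rows, so rows that repeat a pose let the fingers close, or fill a call up. It gives the time, the measured TCP pose, the force and the opening at its end, in the units of the state.
- env.state(): the state, without advancing time (a new reading comes with each control period).
- env.read_camera(name): name is "scene" or "side" or "wrist"; returns a dict with "image" (480x640x3 uint8, blue, green, red), "range_z" (480x640 float32, mm along the optical axis (not along the pixel's ray), 0 where there is no reading), "fx", "fy", "cx", "cy" (pixels), "rvec" (rotation vector, rad) and "tvec" (3), from world to camera coordinates, as OpenCV has them; the wrist camera has in their place "tool_from_camera" (4x4, takes a point from camera to tool coordinates, whose origin is the TCP and whose axes are the flange's). Camera axes: x right, y down, z forward; pixel columns grow to the right and rows downward; lengths in mm; the calibration is good to about 2 mm. A picture is of the moment at which its call begins: read the wrist's pose just before it.
- env.job_done(): hands the job in, once; it reports no verdict.
The state is a dict: "t": time; "joints": joint angles; "qvel": joint speeds; "tau": joint torques, N m; "eef_pos": TCP position; "tcp_rot": TCP orientation; "ft_force": force on the tool from outside, world axes, zero at the start; "moment": the same for the moment, N m; "opening": opening from 0.0 (shut) to 1.0 (fully open).
Only numpy, scipy, OpenCV 4.12 (cv2) and the standard library are available. Lean on these libraries where they do the work, as an engineer would, in place of code of your own. Each camera call takes 0.05 s, during which the arm holds its last target. There are 200 camera calls.

## Working session

There is one attempt and no reset: what is moved stays moved. The work goes in short steps, Python scripts to look and compute and a shell command to move; the robot and the scene stay as the last step left them, time stands still between calls to the robot, and variables do not carry over. Pictures are saved under pics/ and viewed, about 12 in all and at most 16, crops included, and the job is handed in when it is done.

```bash
mkdir -p pics; cat > h.py <<'E'
import numpy as np,cv2
from cell import env
from scipy.spatial.transform import Rotation as R
def cam(n):
    s=env.state(); c=env.read_camera(n)
    if n=="wrist":
        T=np.eye(4);T[:3,:3]=R.from_euler('xyz',s['tcp_rot']).as_matrix();T[:3,3]=s['eef_pos'];M=T@c['tool_from_camera']
    else:
        A=np.eye(4);A[:3,:3]=cv2.Rodrigues(np.array(c['rvec'],float))[0];A[:3,3]=np.ravel(c['tvec']);M=np.linalg.inv(A)
    c['M']=M
    z=c['range_z'];v,u=np.mgrid[:z.shape[0],:z.shape[1]]
    P=np.stack([(u-c['cx'])/c['fx']*z,(v-c['cy'])/c['fy']*z,z],-1)
    c['W']=P@M[:3,:3].T+M[:3,3]; c['W'][z==0]=np.nan
    return c
def st():
    s=env.state();print('t',s['t'],'pos',np.round(s['eef_pos'],1),'rot',np.round(s['tcp_rot'],4),'F',np.round(s['ft_force'],1),'op',round(s['opening'],3),'q',np.round(s['joints'],2))
E
python3 - <<'E'
from h import *
st()
for n in("scene","side","wrist"):
    c=cam(n);cv2.imwrite(f'pics/{n}0.png',c['image']);np.save(f'pics/{n}0.npy',c['W'])
    print(n,np.round(c['M'],2).tolist(),c['fx'])
E
```

```text
t 0.0 pos [263.1 566.7 214.1] rot [-3.1405e+00 -1.0000e-04  2.7068e+00] F [-0.  -0.3 -0.1] op 0.996 q [ 1.03  0.49  1.56 -0.    1.09 -0.11]
scene [[0.99, -0.1, 0.09, 428.16], [-0.14, -0.7, 0.7, -978.58], [-0.0, -0.71, -0.71, 871.85], [0.0, 0.0, 0.0, 1.0]] 471.5350048231455
side [[-0.3, 0.81, -0.5, 1007.52], [0.95, 0.26, -0.16, -28.17], [-0.0, -0.52, -0.85, 916.38], [0.0, 0.0, 0.0, 1.0]] 464.7178666378494
wrist [[0.42, 0.87, 0.26, 187.87], [0.91, -0.4, -0.12, 601.86], [-0.0, 0.29, -0.96, 384.28], [0.0, 0.0, 0.0, 1.0]] 353.62149864408764
```

View pics/scene0.png

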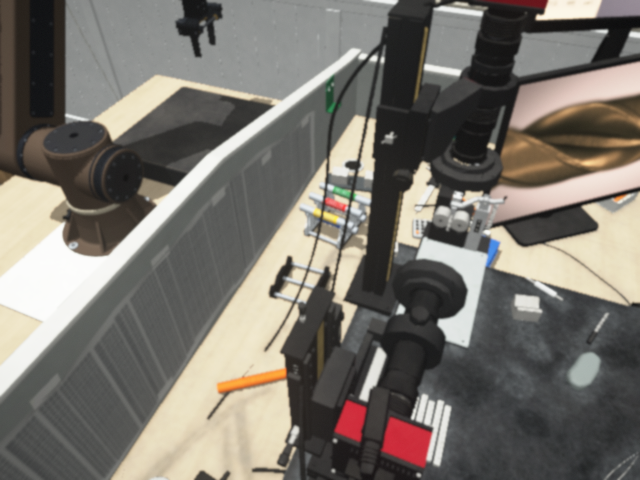

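View pics/side0.png

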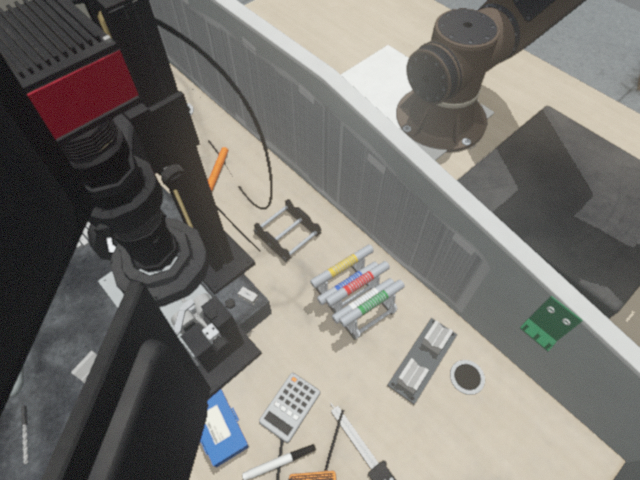

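Side view: the rack is at about (357,290), with yellow (343,267), red (359,281) and green (373,300) on top and blue at about (348,283) between yellow and red. The parking rest is at (287,232) and the V-blocks at (421,360). Tall camera stands are close by at (190,200). Next is a close crop.

```bash
python3 - <<'E'
from h import *
im=cv2.imread('pics/side0.png');W=np.load('pics/side0.npy')
cv2.imwrite('pics/crop1.png',cv2.resize(im[195:415,240:480],None,fx=3.3,fy=2.7,interpolation=cv2.INTER_CUBIC) if 0 else cv2.resize(im[200:405,240:480],None,fx=2.9,fy=2.9,interpolation=cv2.INTER_CUBIC))
for p in [(343,267),(359,281),(373,300),(348,283),(300,320),(205,330),(215,270),(420,362)]:
    print(p,np.round(W[p[1],p[0]]))
# tall things beyond partition from all clouds: top-height map on 50mm grid
A=np.concatenate([np.load(f'pics/{n}0.npy').reshape(-1,3) for n in('side','scene')]);A=A[~np.isnan(A[:,0])]
for x in range(350,1000,50):
    r=[]
    for y in range(-350,500,50):
        m=(A[:,0]>=x)&(A[:,0]<x+50)&(A[:,1]>=y)&(A[:,1]<y+50)
        r.append(f'{A[m,2].max():4.0f}' if m.sum()>3 else '   .')
    print(x,' '.join(r))
E
```

```text
(343, 267) [ 567. -117.   78.]
(359, 281) [589. -78.  79.]
(373, 300) [621. -41.  80.]
(348, 283) [ 581. -101.   41.]
(300, 320) [ 673. -177.   -2.]
(205, 330) [ 818. -274.  230.]
(215, 270) [ 667. -350.  112.]
(420, 362) [689.  78.   9.]
350    5    6  349  346  338  329    .    .    .    .   84   84   85   85   86   86   85
400   35   40   39    6  334  328  319  309    .    .    .   81   84   84   86   86   83
450  125   21   39   14    6  313  316  309  300    .    .    .    .   82   84   85    7
500  499  486   32    5   85   87   84  300  299  290  281    .    .    .    .   74    4
550  598  488   16   86   86   87   86   83   10  282  279  270  261    .    .    .    .
600  655  107    5   85   86   86   86   35   46   44    6  267  261  253  241    .    .
650  654  108   92    4   82   86   18   11   43   42    8  175  249  249  242  233    .
700  707  700   92    6    3    4    3   42   44   11    8    5    6    7  233  231  226
750  707  707  266   15   17    9    4   10   41    5    5    5    7    6    5  211  222
800  707  747  250   15   16   13   14    5    5    5    5    5    4    6    5  210  211
850  627  743  747   14   15   15   11   17   16    5    4    3    .    .    .    .    .
900  592  660  728   35   18   23   22   17   17   12    5    .    .  209  211    .    .
950    5  618  675   18   19   22   22   84    .    .    .    .    .  212  211    .    .
```

View pics/crop1.png

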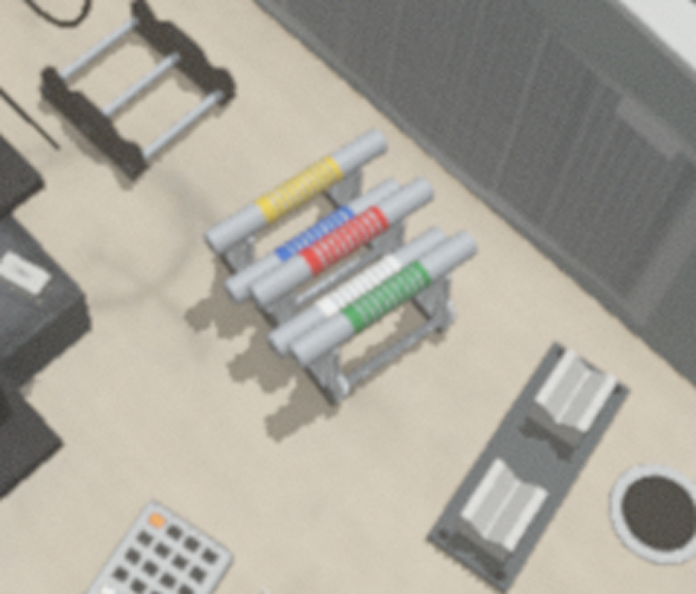

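Yellow and red lie over blue and white lies between red and green, so I park yellow and red. What could be mistaken for the targets: the orange tube at side (218,170), the blue box at (222,430) and white at crop (360,285). The blue gauge is the ribbed one at crop (320,232). Now I locate everything.

```bash
python3 - <<'E'
from h import *
im=cv2.imread('pics/side0.png');W=np.load('pics/side0.npy')
c=cam('side');M=c['M']
def ray(cx,cy,z):
    u,v=240+cx/2.9,200+cy/2.9
    d=M[:3,:3]@np.array([(u-c['cx'])/c['fx'],(v-c['cy'])/c['fy'],1]);return M[:3,3]+d*(z-M[2,3])/d[2]
for n,a,b,z in[('yel',(218,239),(376,142),72),('red',(264,294),(424,191),72),('gre',(303,351),(465,245),72),('blu',(237,287),(392,187),36)]:
    p,q=ray(*a,z),ray(*b,z);d=q-p;print(n,'c',np.round((p+q)/2,1),'len',np.linalg.norm(d).round(1),'yaw',np.degrees(np.arctan2(d[1],d[0])).round(1))
X=W.reshape(-1,3)
def box(n,x0,x1,y0,y1,z0,z1):
    m=(X[:,0]>x0)&(X[:,0]<x1)&(X[:,1]>y0)&(X[:,1]<y1)&(X[:,2]>z0)&(X[:,2]<z1)
    r=cv2.minAreaRect(X[m][:,:2].astype(np.float32));print(n,m.sum(),r)
box('rest',420,580,-290,-140,24,42);box('V',600,800,-10,160,34,46);box('rack+pins',500,680,-160,20,60,90)
# tall obstacles near
for y in range(-360,-200,20):
    print(y,[ (x, int(np.nanmax(X[(X[:,0]>=x)&(X[:,0]<x+20)&(X[:,1]>=y)&(X[:,1]<y+20),2],initial=-1))) for x in range(460,760,20)])
E
```

```text
yel c [ 560.6 -118.9   72. ] len 138.2 yaw 141.9
red c [590.  -76.5  72. ] len 139.2 yaw 142.2
gre c [622.1 -39.9  72. ] len 138.3 yaw 141.8
blu c [ 574.4 -100.2   36. ] len 140.4 yaw 142.5
rest 256 ((482.3190002441406, -265.3533020019531), (94.443603515625, 107.93246459960938), 62.41437911987305)
V 593 ((665.7847290039062, 43.455223083496094), (121.372314453125, 142.85186767578125), 71.03107452392578)
rack+pins 2189 ((591.9197387695312, -79.51500701904297), (123.4922866821289, 150.8725128173828), 51.94850158691406)
-360 [(460, 62), (480, 34), (500, 34), (520, 53), (540, 53), (560, 102), (580, 595), (600, 604), (620, 642), (640, 654), (660, 653), (680, 534), (700, 531), (720, 702), (740, 707)]
-340 [(460, 77), (480, 92), (500, 35), (520, 27), (540, 33), (560, 567), (580, 589), (600, 104), (620, 647), (640, 652), (660, 529), (680, 431), (700, 371), (720, 706), (740, 706)]
-320 [(460, 12), (480, 109), (500, 132), (520, 37), (540, 526), (560, 540), (580, 2), (600, 106), (620, 528), (640, 105), (660, 104), (680, 94), (700, 91), (720, 699), (740, 706)]
-300 [(460, 0), (480, 15), (500, 180), (520, 445), (540, 488), (560, 3), (580, 2), (600, 104), (620, 106), (640, 102), (660, 91), (680, 105), (700, 91), (720, 373), (740, 706)]
-280 [(460, 17), (480, 16), (500, 2), (520, 414), (540, 430), (560, 2), (580, 2), (600, 2), (620, 2), (640, 84), (660, 91), (680, 107), (700, 104), (720, 92), (740, 699)]
-260 [(460, 1), (480, 4), (500, 14), (520, 33), (540, 35), (560, 2), (580, 2), (600, 2), (620, 3), (640, 2), (660, 92), (680, 106), (700, 103), (720, 91), (740, 109)]
-240 [(460, 4), (480, 17), (500, 16), (520, 15), (540, 2), (560, 1), (580, 1), (600, 2), (620, 2), (640, 0), (660, 5), (680, 90), (700, 79), (720, 2), (740, 2)]
-220 [(460, 35), (480, 17), (500, 3), (520, 1), (540, 1), (560, 3), (580, 1), (600, 4), (620, 3), (640, 3), (660, 2), (680, 1), (700, 1), (720, 3), (740, 3)]
```

```bash
python3 - <<'E'
from h import *
W=np.load('pics/side0.npy')
c=cam('side');M=c['M']
def ray(cx,cy,z):
    u,v=240+cx/2.9,200+cy/2.9
    d=M[:3,:3]@np.array([(u-c['cx'])/c['fx'],(v-c['cy'])/c['fy'],1]);return M[:3,3]+d*(z-M[2,3])/d[2]
def quad(n,ps,z): 
    r=[ray(*p,z)[:2] for p in ps];print(n,np.round(r).tolist(),'c',np.round(np.mean(r,0),1));
    for i,j in((0,1),(1,2),(2,3),(3,0)):
        d=r[j]-r[i];print('  ',np.linalg.norm(d).round(),np.degrees(np.arctan2(d[1],d[0])).round(1))
quad('rest',[(50,74),(136,158),(228,80),(142,6)],37)
quad('Vbase',[(430,540),(503,590),(629,388),(558,345)],8)
X=W.reshape(-1,3)
m=(X[:,0]>440)&(X[:,0]<720)&(X[:,1]>-340)&(X[:,1]<-190)&(X[:,2]>120)
Q=X[m];Q=Q[np.argsort(Q[:,2])];print(len(Q));print(np.round(Q[::max(1,len(Q)//40)]).astype(int).tolist())
C=cam('scene')['W'].reshape(-1,3)
m=(C[:,0]>500)&(C[:,0]<720)&(C[:,1]>-330)&(C[:,1]<-100)&(C[:,2]>120)
Q=C[m];Q=Q[np.argsort(Q[:,2])];print(len(Q));print(np.round(Q[::max(1,len(Q)//40)]).astype(int).tolist())
E
```

```text
rest [[502.0, -336.0], [553.0, -246.0], [466.0, -202.0], [419.0, -289.0]] c [ 485.2 -268.2]
   103.0 60.4
   98.0 152.8
   99.0 -118.1
   95.0 -29.2
Vbase [[753.0, 30.0], [770.0, 82.0], [609.0, 139.0], [592.0, 85.0]] c [680.9  83.9]
   55.0 72.2
   171.0 160.6
   56.0 -107.4
   171.0 -19.1
5789
[[503, -303, 120], [644, -336, 170], [640, -334, 210], [633, -331, 247], [636, -333, 278], [638, -333, 306], [540, -264, 330], [633, -333, 352], [543, -270, 371], [642, -338, 391], [682, -334, 405], [674, -333, 414], [673, -333, 422], [681, -338, 431], [640, -323, 446], [637, -321, 454], [640, -323, 462], [637, -323, 468], [548, -296, 475], [665, -337, 482], [658, -333, 489], [642, -325, 495], [655, -332, 501], [634, -320, 507], [657, -334, 513], [665, -338, 519], [643, -326, 524], [631, -330, 528], [642, -338, 532], [639, -336, 542], [574, -326, 552], [582, -330, 561], [585, -333, 570], [639, -335, 578], [631, -331, 588], [632, -332, 598], [636, -333, 609], [642, -336, 619], [642, -337, 628], [631, -329, 637], [641, -340, 646]]
703
[[500, -311, 120], [506, -306, 136], [507, -294, 148], [511, -297, 159], [515, -288, 171], [517, -286, 183], [522, -283, 194], [522, -284, 206], [528, -280, 218], [527, -273, 231], [530, -280, 243], [533, -274, 255], [533, -276, 268], [534, -270, 281], [538, -269, 292], [540, -269, 304], [538, -269, 317], [537, -269, 328], [539, -272, 340], [539, -271, 350], [719, -327, 359], [544, -273, 369], [538, -274, 377], [543, -277, 387], [539, -279, 402], [540, -281, 411], [542, -283, 422], [541, -288, 433], [543, -292, 444], [546, -293, 454], [546, -297, 463], [546, -302, 474], [549, -303, 483], [548, -306, 493], [551, -311, 501], [553, -312, 509], [559, -317, 516], [559, -314, 524], [566, -323, 531], [567, -327, 537], [569, -328, 543], [570, -329, 551]]
```

```bash
python3 -m pendant '[[[1,0,0,-0.048,0],[1,0,0,-0.096,0],[1,0,0,-0.144,0],[1,0,0,-0.192,0],[1,0,0,-0.24,0],[1,-0.035,-0.028,-0.24,0],[1,-0.071,-0.056,-0.24,0],[1,-0.106,-0.084,-0.24,0]]]'
python3 -m pendant '[[[1,-0.035,-0.028,0,0],[1,-0.071,-0.056,0,0],[1,-0.106,-0.084,0,0],[1,-0.142,-0.112,0,0],[1,-0.177,-0.139,0,0],[1,-0.212,-0.167,0,0],[1,-0.248,-0.195,0,0],[1,-0.283,-0.223,0,0]]]'
python3 -m pendant '[[[1,-0.035,-0.028,0,0],[1,-0.071,-0.056,0,0],[1,-0.106,-0.084,0,0],[1,-0.142,-0.112,0,0],[1,-0.177,-0.139,0,0],[1,-0.177,-0.139,0.048,0.08],[1,-0.177,-0.139,0.096,0.16],[1,-0.177,-0.139,0.144,0.23]]]'
python3 - <<'E'
from h import *
st();c=cam('wrist');cv2.imwrite('pics/w1.png',c['image']);np.save('pics/w1W.npy',c['W']);np.savez('pics/w1c.npz',M=c['M'],k=[c['fx'],c['fy'],c['cx'],c['cy']])
E
```

```text
t: 1.1
eef_pos: [324.3, 444.6, 454.7]
tcp_rot: [3.141, 0.0, 2.708]
ft_force: [0.9, -0.9, -1.0]
opening: 0.997
t: 1.9
eef_pos: [487.1, 122.7, 454.8]
tcp_rot: [3.141, 0.0, 2.707]
ft_force: [0.7, 1.4, 0.4]
opening: 1.0
t: 2.7
eef_pos: [588.4, -76.5, 308.9]
tcp_rot: [3.141, 0.0, 2.473]
ft_force: [0.6, -0.3, -0.8]
opening: 1.002
t 2.7 pos [588.4 -76.5 308.9] rot [3.1413e+00 3.0000e-04 2.4727e+00] F [ 0.6 -0.3 -0.8] op 1.002 q [-0.24  0.37  1.51  0.    1.27 -1.14]
```

View pics/w1.png

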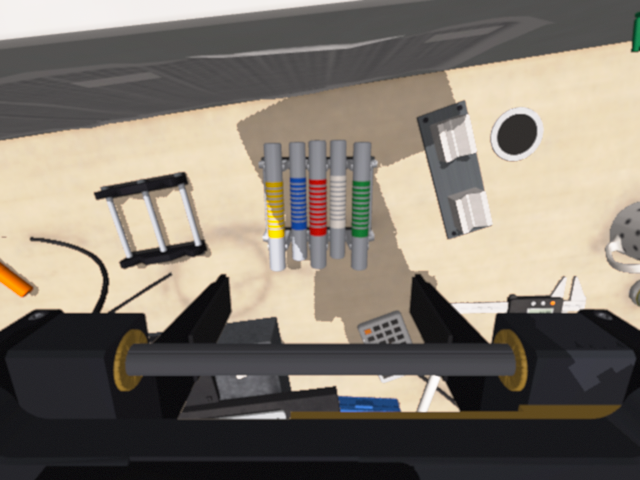

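Wrist view: left to right the pins are yellow (275,205), blue (298,200), red (317,205), white (338,200) and green (361,205). The rest is at (150,220) and the V-blocks at (455,170). I enlarge it for readings.

```bash
python3 - <<'E'
import cv2,numpy as np
im=cv2.imread('pics/w1.png')
a=cv2.resize(im[130:280,250:390],None,fx=4,fy=4,interpolation=cv2.INTER_CUBIC) #560x600
b=cv2.resize(im[165:275,85:215],None,fx=3,fy=3,interpolation=cv2.INTER_CUBIC)
d=cv2.resize(im[92:245,405:500],None,fx=3,fy=3,interpolation=cv2.INTER_CUBIC)
cv2.imwrite('pics/ca.png',a)
o=np.zeros((470,700,3),np.uint8);o[:b.shape[0],:b.shape[1]]=b;o[:d.shape[0],400:400+d.shape[1]]=d
cv2.imwrite('pics/cb.png',o)
E
```

```text
(no output)
```

View pics/ca.png

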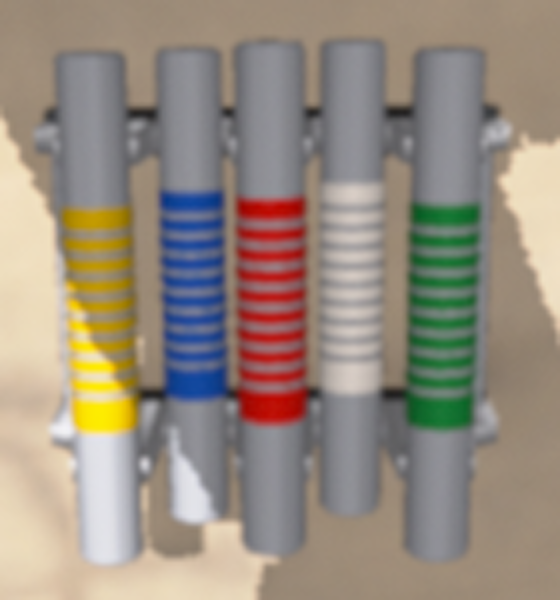

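View pics/cb.png

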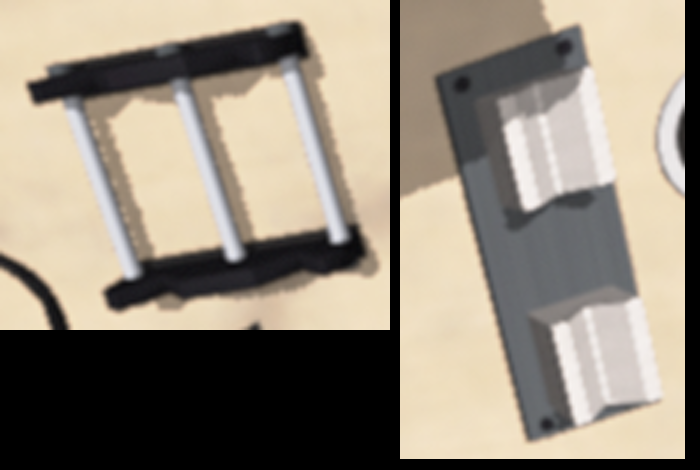

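```bash
cat > m.py <<'E'
from h import *
f=np.load('pics/w1c.npz');M=f['M'];k=f['k']
def ray(u,v,z):
    d=M[:3,:3]@np.array([(u-k[2])/k[0],(v-k[3])/k[1],1]);return M[:3,3]+d*(z-M[2,3])/d[2]
a=lambda p,z:ray(250+p[0]/4,130+p[1]/4,z)
b=lambda p,z:ray(85+p[0]/3,165+p[1]/3,z)
d=lambda p,z:ray(405+(p[0]-400)/3,92+p[1]/3,z)
def seg(n,p,q):
    e=q-p;print(n,'c',np.round((p+q)/2,1),'len',np.linalg.norm(e[:2]).round(1),'yaw',np.arctan2(e[1],e[0]).round(3))
E
python3 - <<'E'
from m import *
for n,p,q,z in[('yel',(97,207),(105,431),77),('blu',(191,192),(197,398),41),('red',(271,200),(274,423),77),('gre',(445,206),(440,428),77)]: seg(n,a(q,z),a(p,z))
seg('rest midrod',b((236,258),12),b((181,82),37))
seg('rest p2 outer',b((115,308),37),b((362,262),37))
seg('rest p1 ends',b((33,92),37),b((303,42),37))
seg('V base BC',d((527,440),8),d((580,27),8)); seg('V edge',d((527,440),8),d((437,78),8))
seg('V grooves',d((608,362),40),d((558,142),40)); seg('V top ext',d((620,412),40),d((547,90),40))
W=np.load('pics/w1W.npy')
for n,(u,v) in dict(yel=(275,205),red=(318,205),gre=(361,205),blu=(298,200)).items():
    P=W[v-8:v+9,u-5:u+6].reshape(-1,3);print(n,'depth top z',np.nanmax(P[:,2]).round(1),np.nanmedian(P,0).round(1))
E
```

```text
yel c [ 560.7 -121.1   77. ] len 66.3 yaw 2.471
blu c [ 576.2 -101.7   41. ] len 65.8 yaw 2.484
red c [589.8 -80.7  77. ] len 65.8 yaw 2.484
gre c [621.7 -43.   77. ] len 65.7 yaw 2.484
rest midrod c [ 479.8 -270.2   24.5] len 86.6 yaw 2.487
rest p2 outer c [ 524.1 -290.6   37. ] len 114.6 yaw 1.093
rest p1 ends c [ 437.5 -243.8   37. ] len 117.7 yaw 1.08
V base BC c [677.1  81.2   8. ] len 179.3 yaw 2.455
V edge c [667.   52.3   8. ] len 168.3 yaw 2.803
V grooves c [678.2  82.   40. ] len 95.0 yaw 2.809
V top ext c [679.6  81.8  40. ] len 139.1 yaw 2.809
yel depth top z 84.7 [ 555.4 -116.2   81.7]
red depth top z 84.6 [585.7 -77.7  81.7]
gre depth top z 84.2 [616.3 -39.   81.7]
blu depth top z 48.1 [571.1 -98.1  45.1]
```

```bash
python3 -m pendant '[[[0.4,-0.003,-0.026,0.02,-0.007],[0.4,-0.006,-0.052,0.03,-0.007],[0.4,-0.006,-0.052,0.07,-0.007],[0.4,-0.006,-0.052,0.1,-0.007],[0.4,-0.006,-0.052,0.13,-0.007],[0.4,-0.006,-0.052,0.15,-0.007],[0.4,-0.006,-0.052,0.16,-0.007],[0.4,-0.006,-0.052,0.16,-0.007]]]'
python3 - <<'E'
from h import *
st();c=cam('wrist');cv2.imwrite('pics/w2.png',c['image'])
from m import b,seg
p=b((236,258),12);u=np.array([np.cos(2.657),np.sin(2.657)]);print('rest c from rod',p[:2]+43*u, 'rod yaw');seg('rod',p,b((183,85),12))
E
```

```text
t: 3.55
eef_pos: [561.5, -120.7, 150.5]
tcp_rot: [-3.141, -0.001, 2.485]
ft_force: [0.9, 0.3, -0.8]
opening: 0.417
t 3.55 pos [ 561.5 -120.7  150.5] rot [-3.1413e+00 -1.1000e-03  2.4846e+00] F [ 0.9  0.3 -0.8] op 0.417 q [-0.33  0.49  1.76  0.    0.89 -1.24]
rest c from rod [ 476.17197386 -276.50717917] rod yaw
rod c [ 478.4 -276.5   12. ] len 82.1 yaw 2.632
```

View pics/w2.png

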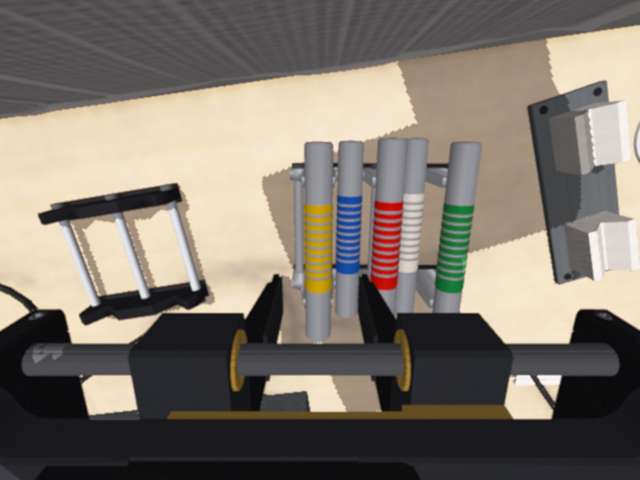

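Yellow at (319,250) is centred between the fingertips at (277,278) and (365,278). I go down and grip.

```bash
python3 -m pendant '[[[0.4,0,0,0.02,0],[0.4,0,0,0.04,0],[0.4,0,0,0.06,0],[0.4,0,0,0.075,0],[0.4,0,0,0.085,0],[0.4,0,0,0.092,0],[0.4,0,0,0.092,0],[0.4,0,0,0.092,0]]]'
python3 -m pendant '[[[0,0,0,0,0],[0,0,0,0,0],[0,0,0,0,0],[0,0,0,0,0],[0,0,0,0,0],[0,0,0,0,0],[0,0,0,0,0],[0,0,0,0,0]]]'
```

```text
t: 4.4
eef_pos: [561.8, -120.8, 59.3]
tcp_rot: [3.141, 0.001, 2.484]
ft_force: [-0.0, -0.5, -0.2]
opening: 0.402
t: 5.2
eef_pos: [560.7, -121.7, 59.1]
tcp_rot: [-3.14, -0.0, 2.484]
ft_force: [-6.4, -7.6, 4.7]
opening: 0.203
```

```bash
python3 -m pendant '[[[0,0,0,-0.01,0],[0,0,0,-0.03,0],[0,0,0,-0.05,0],[0,0,0,-0.07,0],[0,0,0,-0.09,0],[0,0,0,-0.1,0],[0,0,0,-0.1,0],[0,0,0,-0.1,0]]]'
python3 - <<'E'
from h import *
c=cam('wrist');C=c['tool_from_camera']
T=np.eye(4);T[:3,:3]=R.from_euler('xyz',[-3.1413,-.0011,2.4846]).as_matrix();T[:3,3]=[561.5,-120.7,150.5];M=T@C
def ray(u,v,z):
    d=M[:3,:3]@np.array([(u-c['cx'])/c['fx'],(v-c['cy'])/c['fy'],1]);return (M[:3,3]+d*(z-M[2,3])/d[2])
for n,u,v,z in[('p1L',41,214,37),('p1R',178,185,37),('p2L',84,320,37),('p2R',207,296,37),('midrod2',143,297,12),('midrod1',118,213,16)]:print(n,np.round(ray(u,v,z)))
cv2.imwrite('pics/w3.png',c['image'])
W=c['W'].reshape(-1,3);m=(W[:,0]>400)&(W[:,0]<560)&(W[:,1]>-350)&(W[:,1]<-180)&(W[:,2]>28)&(W[:,2]<44)
print(m.sum(),cv2.minAreaRect(W[m][:,:2].astype(np.float32)),np.median(W[m],0))
cv2.imwrite('pics/w3c.png',cv2.resize(c['image'][150:350,0:266],None,fx=3,fy=3,interpolation=cv2.INTER_CUBIC));np.save('pics/w3M.npy',c['M'])
E
```

```text
t: 6.0
eef_pos: [561.1, -120.5, 158.1]
tcp_rot: [-3.142, -0.001, 2.484]
ft_force: [0.1, -0.0, -3.6]
opening: 0.201
p1L [ 407. -292.   37.]
p1R [ 459. -186.   37.]
p2L [ 495. -339.   37.]
p2R [ 545. -235.   37.]
midrod2 [ 513. -298.   12.]
midrod1 [ 442. -254.   16.]
2334 ((490.545166015625, -282.92254638671875), (113.37959289550781, 138.92759704589844), 61.873558044433594) [ 459.50585298 -270.04446797   34.89835683]
```

View pics/w3c.png

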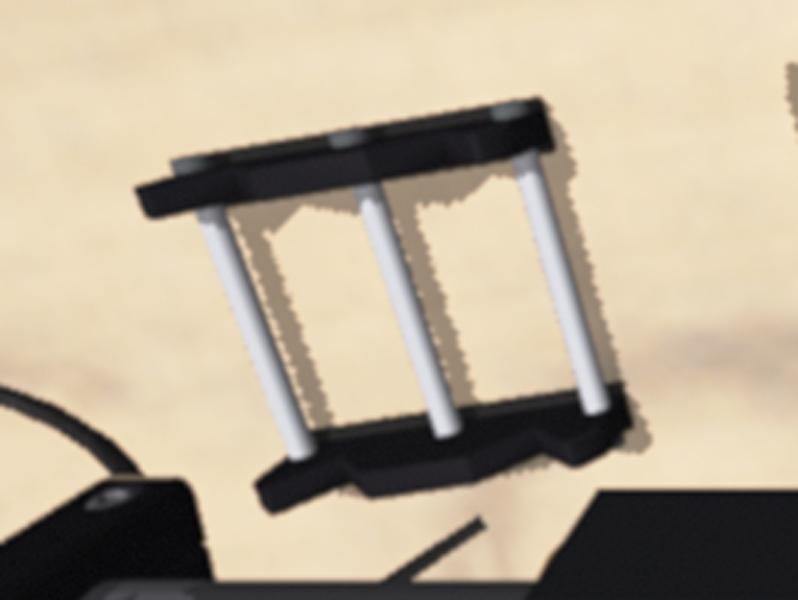

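```bash
python3 - <<'E'
from h import *
c=cam('wrist');M=np.load('pics/w3M.npy')
def ray(x,y,z):
    u,v=x/3,150+y/3
    d=M[:3,:3]@np.array([(u-c['cx'])/c['fx'],(v-c['cy'])/c['fy'],1]);return (M[:3,3]+d*(z-M[2,3])/d[2])
for n,u,v in[('L47',272,513),('-17',370,497),('+17',475,482),('R47',575,466),('R56',630,425),('p1L',137,188),('p1Lin',150,217),('p1R',543,98),('p1Rin',551,150)]:print(n,np.round(ray(u,v,37),1))
E
```

```text
L47 [ 498.9 -341.6   37. ]
-17 [ 513.6 -313.5   37. ]
+17 [ 529.7 -284.2   37. ]
R47 [ 544.5 -256.2   37. ]
R56 [ 544.6 -233.6   37. ]
p1L [ 406.3 -293.4   37. ]
p1Lin [ 414.  -297.2   37. ]
p1R [ 457.8 -185.4   37. ]
p1Rin [ 469.6 -193.8   37. ]
```

```bash
python3 -m pendant '[[[0,-0.002,-0.034,0,-0.03],[0,-0.004,-0.068,0,-0.06],[0,-0.006,-0.102,0,-0.09],[0,-0.009,-0.137,0,-0.12],[0,-0.011,-0.171,0,-0.15],[0,-0.013,-0.205,0,-0.169],[0,-0.013,-0.205,0,-0.169],[0,-0.013,-0.205,0,-0.169]]]'
python3 -m pendant '[[[0,0,0,0.02,0],[0,0,0,0.04,0],[0,0,0,0.06,0],[0,0,0,0.075,0],[0,0,0,0.085,0],[0,0,0,0.085,0],[0,0,0,0.085,0],[0,0,0,0.085,0]]]'
python3 - <<'E'
from h import *
st();c=cam('wrist');s=cam('side')
o=np.zeros((480,800,3),np.uint8);o[:,:480]=c['image'][:,120:600];o[:400,480:]=cv2.resize(s['image'][140:340,200:360],None,fx=2,fy=2,interpolation=cv2.INTER_CUBIC)
cv2.imwrite('pics/w4.png',o)
E
```

```text
t: 6.9
eef_pos: [445.9, -291.1, 157.9]
tcp_rot: [3.141, -0.001, 2.651]
ft_force: [0.3, 0.3, -2.5]
opening: 0.204
t: 7.7
eef_pos: [446.7, -290.9, 74.3]
tcp_rot: [-3.141, 0.001, 2.653]
ft_force: [0.6, -0.1, -2.0]
opening: 0.207
t 7.7 pos [ 446.7 -290.9   74.3] rot [-3.1415e+00  1.1000e-03  2.6531e+00] F [ 0.6 -0.1 -2. ] op 0.207 q [-0.7   0.55  1.92  0.    0.67 -1.78]
```

View pics/w4.png

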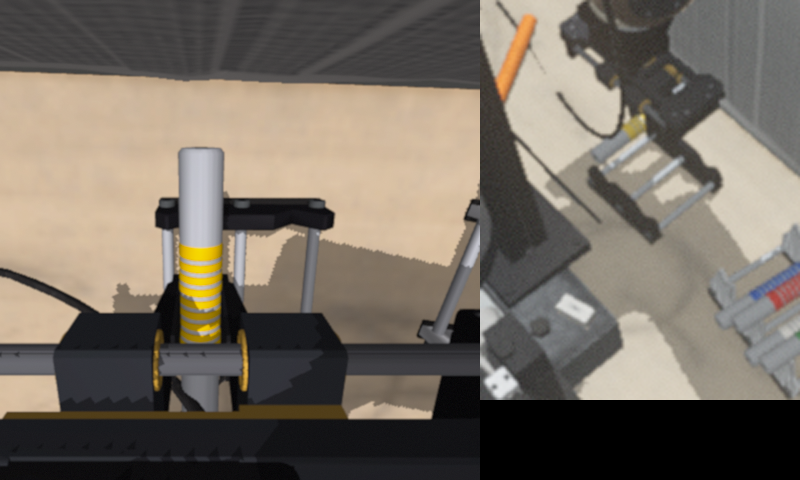

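Yellow (col 200) lines up with the left notch of the rest plate (expected col about 196). I lower it and release.

```bash
python3 -m pendant '[[[0,0,-0.001,0.015,0],[0,0,-0.001,0.028,0],[0,0,-0.002,0.036,0],[0,0,-0.002,0.042,0],[0,0,-0.002,0.046,0],[0,0,-0.002,0.049,0],[0,0,-0.002,0.05,0],[0,0,-0.002,0.05,0]]]'
```

```text
t: 8.6
eef_pos: [445.4, -293.1, 24.4]
tcp_rot: [-3.141, 0.001, 2.653]
ft_force: [-5.0, -2.4, 4.2]
opening: 0.203
```

```bash
python3 -m pendant '[[[0.4,0,0,0,0],[0.4,0,0,0,0],[0.4,0,0,0,0],[0.4,0,0,0,0],[0.4,0,0,-0.02,0],[0.4,0,0,-0.05,0],[0.4,0,0,-0.09,0],[0.4,0,0,-0.13,0]]]'
python3 - <<'E'
from h import *
st();c=cam('wrist');s=cam('side')
o=np.zeros((480,800,3),np.uint8);o[:,:480]=c['image'][:,120:600];o[:400,480:]=cv2.resize(s['image'][140:340,200:360],None,fx=2,fy=2,interpolation=cv2.INTER_CUBIC)
cv2.imwrite('pics/w5.png',o)
# yellow pin from depth
hsv=cv2.cvtColor(c['image'],cv2.COLOR_BGR2HSV);m=cv2.inRange(hsv,(20,120,60),(35,255,255))>0
P=c['W'][m];P=P[P[:,2]<70];print(m.sum(),np.round(np.nanmedian(P,0),1),np.nanpercentile(P[:,2],[50,95]).round(1))
x,y=560.7,-121.7
E
```

```text
t: 9.4
eef_pos: [445.2, -292.3, 154.8]
tcp_rot: [3.141, -0.001, 2.653]
ft_force: [0.4, -0.4, -0.2]
opening: 0.4
t 9.4 pos [ 445.2 -292.3  154.8] rot [ 3.1412e+00 -9.0000e-04  2.6528e+00] F [ 0.4 -0.4 -0.2] op 0.4 q [-0.71  0.43  1.85  0.    0.86 -1.79]
4747 [ 442.1 -293.7   44.5] [44.5 46.5]
```

View pics/w5.png

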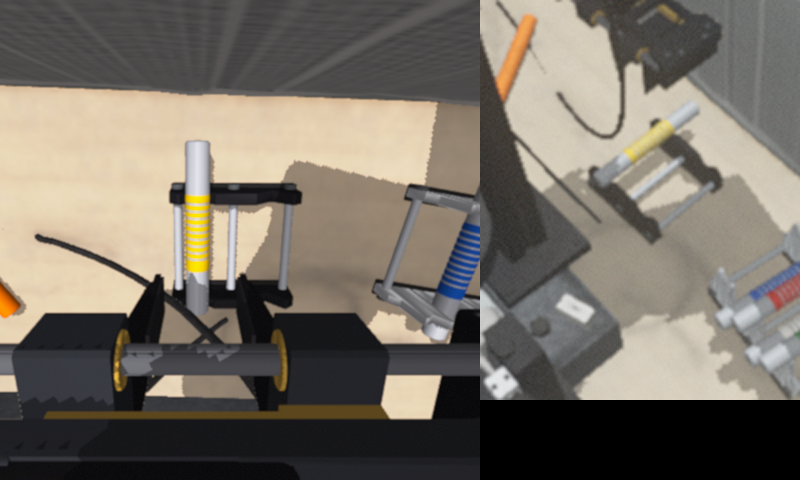

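```bash
python3 -m pendant '[[[0.4,-0.005,0.042,0,0.03],[0.4,-0.01,0.085,0,0.06],[0.4,-0.014,0.127,0,0.09],[0.4,-0.019,0.169,0,0.12],[0.4,-0.024,0.212,0,0.15],[0.4,-0.029,0.254,0,0.17],[0.4,-0.029,0.254,0,0.17],[0.4,-0.029,0.254,0,0.17]]]'
python3 - <<'E'
from h import *
st();c=cam('wrist')
hsv=cv2.cvtColor(c['image'],cv2.COLOR_BGR2HSV);H=hsv[...,0]
m=((H<8)|(H>172))&(hsv[...,1]>130)&(hsv[...,2]>60);m[320:]=0
v,u=np.nonzero(m);print(m.sum(),'u',u.min(),u.max(),'v',v.min(),v.max(), 'median u',np.median(u))
M=c['M']
for vv in (v.min()+5,v.max()-5):
    uu=u[v==vv];x=(uu.min()+uu.max())/2
    d=M[:3,:3]@np.array([(x-c['cx'])/c['fx'],(vv-c['cy'])/c['fy'],1]);print(vv,x,np.round(M[:3,3]+d*(72-M[2,3])/d[2],1))
E
```

```text
t: 10.3
eef_pos: [590.1, -81.1, 152.6]
tcp_rot: [-3.141, -0.001, 2.485]
ft_force: [0.2, -0.6, -0.5]
opening: 0.4
t 10.3 pos [590.1 -81.1 152.6] rot [-3.1411e+00 -1.2000e-03  2.4849e+00] F [ 0.2 -0.6 -0.5] op 0.4 q [-0.25  0.52  1.7  -0.    0.93 -1.16]
1571 u 306 333 v 203 290 median u 320.0
208 319.5 [566.4 -63.6  72. ]
285 319.5 [ 614.4 -100.6   72. ]
```

```bash
python3 -m pendant '[[[0.4,0,0,0.02,0],[0.4,0,0,0.04,0],[0.4,0,0,0.06,0],[0.4,0,0,0.075,0],[0.4,0,0,0.085,0],[0.4,0,0,0.093,0],[0.4,0,0,0.093,0],[0.4,0,0,0.093,0]]]'
python3 -m pendant '[[[0,0,0,0,0],[0,0,0,0,0],[0,0,0,0,0],[0,0,0,0,0],[0,0,0,0,0],[0,0,0,0,0],[0,0,0,0,0],[0,0,0,0,0]]]'
python3 -m pendant '[[[0,0,0,-0.01,0],[0,0,0,-0.03,0],[0,0,0,-0.05,0],[0,0,0,-0.07,0],[0,0,0,-0.09,0],[0,0,0,-0.1,0],[0,0,0,-0.1,0],[0,0,0,-0.1,0]]]'
```

```text
t: 11.15
eef_pos: [590.4, -82.3, 61.0]
tcp_rot: [3.141, 0.0, 2.483]
ft_force: [0.3, -0.3, 0.2]
opening: 0.399
t: 11.95
eef_pos: [590.5, -81.9, 60.9]
tcp_rot: [3.141, 0.001, 2.483]
ft_force: [0.1, 1.6, 6.1]
opening: 0.2
t: 12.75
eef_pos: [589.9, -81.9, 160.0]
tcp_rot: [-3.141, -0.001, 2.483]
ft_force: [-1.4, -0.3, -2.4]
opening: 0.204
```

```bash
python3 -m pendant '[[[0,-0.001,-0.032,0,-0.03],[0,-0.001,-0.064,0,-0.06],[0,-0.002,-0.096,0,-0.09],[0,-0.003,-0.128,0,-0.12],[0,-0.003,-0.16,0,-0.15],[0,-0.004,-0.192,0,-0.17],[0,-0.004,-0.192,0,-0.17],[0,-0.004,-0.192,0,-0.17]]]'
python3 -m pendant '[[[0,0,0,0.03,0],[0,0,0,0.06,0],[0,0,0,0.09,0],[0,0,0,0.105,0],[0,0,0,0.115,0],[0,0,0,0.123,0],[0,0,0,0.129,0],[0,0,0,0.134,0]]]'
python3 -m pendant '[[[0,0,0,0,0],[0.4,0,0,0,0],[0.4,0,0,0,0],[0.4,0,0,0,0],[0.4,0,0,-0.02,0],[0.4,0,0,-0.05,0],[0.4,0,0,-0.09,0],[0.4,0,0,-0.13,0]]]'
python3 - <<'E'
from h import *
st();c=cam('wrist');s=cam('side')
o=np.zeros((480,800,3),np.uint8);o[:,:480]=c['image'][:,120:600];o[:400,480:]=cv2.resize(s['image'][140:340,200:360],None,fx=2,fy=2,interpolation=cv2.INTER_CUBIC)
cv2.imwrite('pics/w6.png',o)
E
```

```text
t: 13.55
eef_pos: [475.4, -236.5, 159.8]
tcp_rot: [3.141, -0.002, 2.651]
ft_force: [0.3, 0.3, -1.7]
opening: 0.199
t: 14.35
eef_pos: [476.2, -236.3, 26.7]
tcp_rot: [-3.142, 0.001, 2.653]
ft_force: [-8.6, -5.5, 26.3]
opening: 0.202
t: 15.15
eef_pos: [475.6, -236.0, 158.0]
tcp_rot: [3.141, -0.001, 2.653]
ft_force: [0.6, -1.6, -0.1]
opening: 0.401
t 15.15 pos [ 475.6 -236.   158. ] rot [ 3.1414e+00 -5.0000e-04  2.6528e+00] F [ 0.6 -1.6 -0.1] op 0.401 q [-0.59  0.43  1.85  0.    0.86 -1.67]
```

View pics/w6.png

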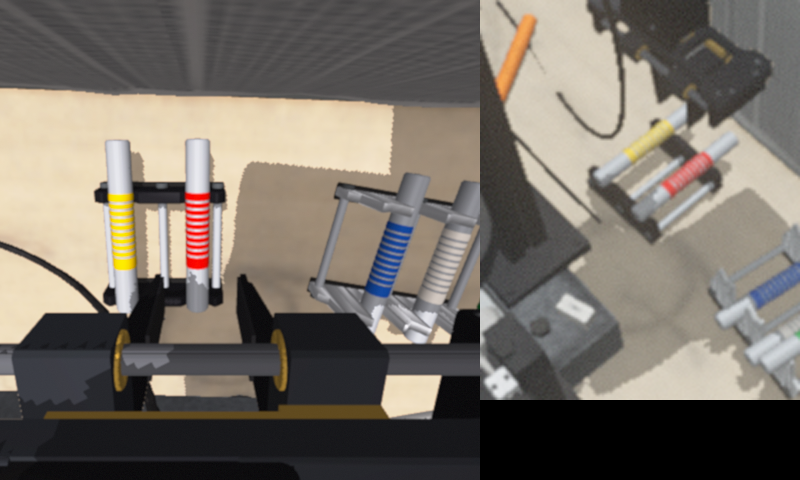

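```bash
python3 -m pendant '[[[0.4,-0.004,0.028,0,0.03],[0.4,-0.009,0.055,0,0.06],[0.4,-0.013,0.083,0,0.09],[0.4,-0.017,0.11,0,0.12],[0.4,-0.021,0.138,0,0.15],[0.4,-0.026,0.165,0,0.17],[0.4,-0.026,0.165,0,0.17],[0.4,-0.026,0.165,0,0.17]]]'
python3 - <<'E'
from h import *
st();c=cam('wrist')
hsv=cv2.cvtColor(c['image'],cv2.COLOR_BGR2HSV);H=hsv[...,0]
m=(H>100)&(H<130)&(hsv[...,1]>120)&(hsv[...,2]>50);m[320:]=0;m[:,:250]=0;m[:,390:]=0
v,u=np.nonzero(m);print(m.sum(),'u',u.min(),u.max(),'v',v.min(),v.max())
M=c['M']
for vv in (v.min()+3,v.max()-3):
    uu=u[v==vv];x=(uu.min()+uu.max())/2
    d=M[:3,:3]@np.array([(x-c['cx'])/c['fx'],(vv-c['cy'])/c['fy'],1]);print(vv,x,np.round(M[:3,3]+d*(36-M[2,3])/d[2],1))
E
```

```text
t: 16.05
eef_pos: [576.1, -102.4, 155.9]
tcp_rot: [-3.141, -0.001, 2.484]
ft_force: [-0.4, -0.5, 0.5]
opening: 0.403
t 16.05 pos [ 576.1 -102.4  155.9] rot [-3.1413e+00 -8.0000e-04  2.4843e+00] F [-0.4 -0.5  0.5] op 0.403 q [-0.29  0.5   1.72 -0.    0.92 -1.2 ]
1120 u 308 332 v 194 270
197 320.5 [552.1 -83.7  36. ]
267 320.0 [ 601.1 -122.    36. ]
```

Blue is centred under the tool at (576.6,-102.9). I go down, grip and lift.

```bash
python3 -m pendant '[[[0.4,0,0,0.03,0],[0.4,0,0,0.06,0],[0.4,0,0,0.09,0],[0.4,0,0,0.11,0],[0.4,0,0,0.12,0],[0.4,0,0,0.128,0],[0.4,0,0,0.132,0],[0.4,0,0,0.132,0]]]'
python3 -m pendant '[[[0,0,0,0,0],[0,0,0,0,0],[0,0,0,0,0],[0,0,0,0,0],[0,0,0,0,0],[0,0,0,0,0],[0,0,0,0,0],[0,0,0,0,0]]]'
python3 -m pendant '[[[0,0,0,-0.01,0],[0,0,0,-0.03,0],[0,0,0,-0.05,0],[0,0,0,-0.08,0],[0,0,0,-0.11,0],[0,0,0,-0.14,0],[0,0,0,-0.15,0],[0,0,0,-0.15,0]]]'
```

```text
t: 16.9
eef_pos: [576.4, -103.0, 24.8]
tcp_rot: [3.141, 0.0, 2.483]
ft_force: [0.4, -0.1, -0.3]
opening: 0.398
t: 17.7
eef_pos: [576.6, -102.8, 25.1]
tcp_rot: [3.141, 0.001, 2.483]
ft_force: [-0.9, 0.6, 4.4]
opening: 0.202
t: 18.5
eef_pos: [576.5, -102.8, 175.6]
tcp_rot: [3.141, 0.002, 2.483]
ft_force: [0.2, 0.9, -3.3]
opening: 0.2
```

```bash
python3 -m pendant '[[[0,0.005,0.035,0,-0.055],[0,0.011,0.07,0,-0.11],[0,0.016,0.104,0,-0.165],[0,0.021,0.139,0,-0.22],[0,0.026,0.174,0,-0.275],[0,0.032,0.208,0,-0.325],[0,0.032,0.208,0,-0.325],[0,0.032,0.208,0,-0.325]]]'
python3 -m pendant '[[[0,0,0,0.03,0],[0,0,0,0.06,0],[0,0,0,0.08,0],[0,0,0,0.095,0],[0,0,0,0.105,0],[0,0,0,0.105,0],[0,0,0,0.105,0],[0,0,0,0.105,0]]]'
python3 - <<'E'
from h import *
st();c=cam('wrist');np.save('pics/w7M.npy',c['M'])
cv2.imwrite('pics/w7.png',cv2.resize(c['image'][120:360,160:480],None,fx=2.5,fy=2.5,interpolation=cv2.INTER_CUBIC))
E
```

```text
t: 19.3
eef_pos: [677.6, 81.9, 172.2]
tcp_rot: [-3.14, -0.003, 2.809]
ft_force: [-0.9, -0.9, -2.8]
opening: 0.204
t: 20.1
eef_pos: [678.8, 81.3, 70.7]
tcp_rot: [3.141, 0.002, 2.808]
ft_force: [-0.2, 0.2, -2.1]
opening: 0.201
t 20.1 pos [678.8  81.3  70.7] rot [3.1409e+00 1.5000e-03 2.8077e+00] F [-0.2  0.2 -2.1] op 0.201 q [ 0.02  0.72  1.53  0.    0.88 -1.21]
```

View pics/w7.png

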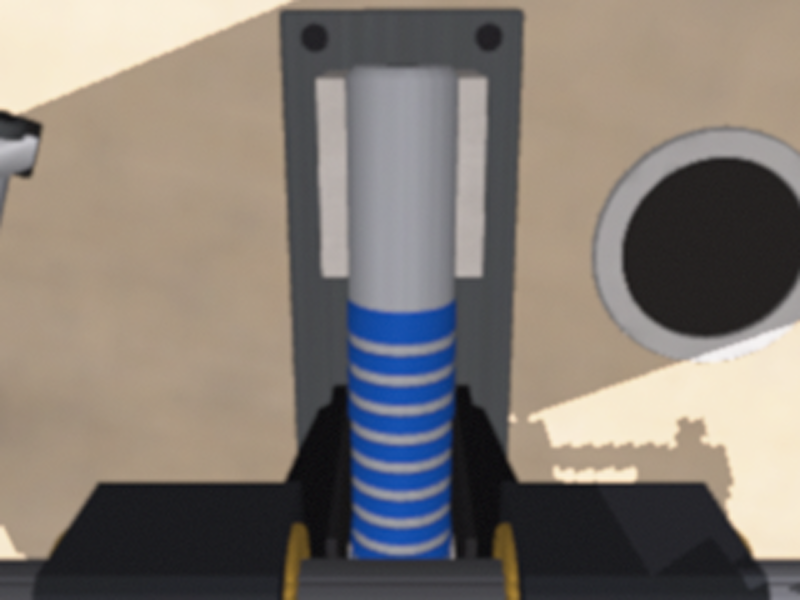

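Blue (col 401) is centred over the V-block (cols 317–486) and parallel to it. I check the along-groove offset.

```bash
python3 - <<'E'
from h import *
M=np.load('pics/w7M.npy');k=np.load('pics/w1c.npz')['k'];s=env.state()
t=np.array([np.cos(2.8077),np.sin(2.8077)])
for n,v,z,x in[('blk71',77,40,71),('blk25',276,40,25),('plate86',11,8,86),('grip33',303,91.7,33)]:
    d=M[:3,:3]@np.array([(160+401/2.5-k[2])/k[0],(120+v/2.5-k[3])/k[1],1]);P=M[:3,3]+d*(z-M[2,3])/d[2]
    print(n,((P[:2]-s['eef_pos'][:2])@t).round(1),'expected',x)
E
```

```text
blk71 72.2 expected 71
blk25 26.6 expected 25
plate86 86.5 expected 86
grip33 36.2 expected 33
```

```bash
python3 -m pendant '[[[0,0,0,0.015,0],[0,0,0,0.025,0],[0,0,0,0.031,0],[0,0,0,0.035,0],[0,0,0,0.037,0],[0,0,0,0.038,0],[0,0,0,0.039,0],[0,0,0,0.039,0]]]'
```

```text
t: 20.95
eef_pos: [678.7, 81.7, 31.8]
tcp_rot: [3.141, 0.001, 2.808]
ft_force: [-2.3, 2.9, 5.9]
opening: 0.207
```

```bash
python3 -m pendant '[[[0.4,0,0,0,0],[0.4,0,0,0,0],[0.4,0,0,0,0],[0.4,0,0,0,0],[0.4,0,0,-0.02,0],[0.4,0,0,-0.05,0],[0.4,0,0,-0.09,0],[0.4,0,0,-0.13,0]]]'
python3 - <<'E'
from h import *
st();c=cam('wrist');M=c['M'];s=env.state()
hsv=cv2.cvtColor(c['image'],cv2.COLOR_BGR2HSV);H=hsv[...,0]
m=(H>100)&(H<130)&(hsv[...,1]>120)&(hsv[...,2]>50);m[320:]=0;m[:,:280]=0;m[:,360:]=0
v,u=np.nonzero(m);print(m.sum(),'u',u.min(),u.max(),'v',v.min(),v.max())
for vv in (v.min(),v.max()):
    uu=u[v==np.clip(vv,v.min()+3,v.max()-3)];x=(uu.min()+uu.max())/2
    d=M[:3,:3]@np.array([(x-c['cx'])/c['fx'],(vv-c['cy'])/c['fy'],1]);print(vv,x,np.round(M[:3,3]+d*(52-M[2,3])/d[2],1))
P=c['W'][m];print('z top',np.nanpercentile(P[:,2],[10,50,95]))
cv2.imwrite('pics/w8.png',c['image'])
E
```

```text
t: 21.75
eef_pos: [678.1, 81.2, 161.7]
tcp_rot: [-3.141, -0.001, 2.808]
ft_force: [0.7, -0.5, -0.2]
opening: 0.399
t 21.75 pos [678.1  81.2 161.7] rot [-3.1413e+00 -8.0000e-04  2.8077e+00] F [ 0.7 -0.5 -0.2] op 0.399 q [ 0.02  0.62  1.46  0.    1.06 -1.21]
1170 u 309 333 v 194 270
194 320.5 [645.4  92.8  52. ]
270 321.0 [707.1  71.9  52. ]
z top [47.21483608 51.18003755 53.07207958]
```

View pics/w8.png

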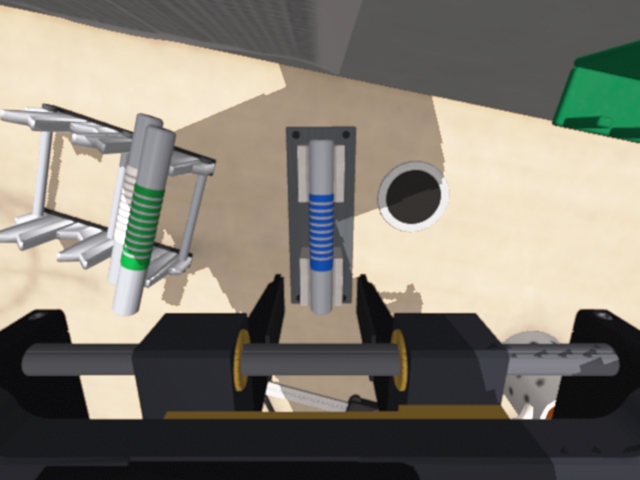

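Blue lies seated in both V-blocks, about 2 mm off centre along the grooves and with its top at about 52 mm. Now back to red.

```bash
python3 -m pendant '[[[0.4,0.011,-0.046,0,0],[0.4,0.022,-0.092,0,0],[0.4,0.033,-0.138,0,0],[0.4,0.044,-0.184,0,0],[0.4,0.055,-0.229,0,0],[0.4,0.066,-0.275,0,0],[0.4,0.077,-0.321,0,0],[0.4,0.088,-0.366,0,0]]]'
python3 -m pendant '[[[0.4,0,0,0,0.05],[0.4,0,0,0,0.1],[0.4,0,0,0,0.155],[0.4,0,0,0,0.155],[0.4,0,0,0,0.155],[0.4,0,0,0,0.155],[0.4,0,0,0,0.155],[0.4,0,0,0,0.155]]]'
cat > find.py <<'E'
from h import *
import sys
def find(col,z):
    c=cam('wrist');M=c['M'];s=env.state();st()
    hsv=cv2.cvtColor(c['image'],cv2.COLOR_BGR2HSV);H=hsv[...,0]
    m={'red':((H<8)|(H>172))&(hsv[...,1]>130),'yel':(H>20)&(H<35)&(hsv[...,1]>140),'gre':(H>50)&(H<80)&(hsv[...,1]>120),'blu':(H>100)&(H<130)&(hsv[...,1]>120)}[col]&(hsv[...,2]>50)
    m=m.astype(np.uint8);m[320:]=0;m=cv2.morphologyEx(m,cv2.MORPH_CLOSE,np.ones((7,3)))
    n,l,q,_=cv2.connectedComponentsWithStats(m);m=l==1+np.argmax(q[1:,4]);v,u=np.nonzero(m);pp=[]
    for vv in (v.min(),v.max()):
        w=np.clip(vv,v.min()+4,v.max()-4);uu=u[v==w];x=(uu.min()+uu.max())/2
        f=lambda z:M[:3,:3]@np.array([(x-c['cx'])/c['fx'],(vv-c['cy'])/c['fy'],1])*1.
        d=f(z);pp.append(M[:3,3]+d*(z+9-M[2,3])/d[2])
    C=(pp[0]+pp[1])/2;e=pp[0]-pp[1];y=s['tcp_rot'][2];D=C[:2]-s['eef_pos'][:2]
    print(col,'c',C.round(1),'len',np.linalg.norm(e).round(1),'yaw',np.arctan2(e[1],e[0]).round(3),'tool dx,dy',np.round([D@[np.cos(y),np.sin(y)],D@[np.sin(y),-np.cos(y)]],1),'ztop',np.nanpercentile(c['W'][m][:,2],[50,90]).round(1))
    return c
E
python3 -c "
from find import *
find('red',36);find('yel',36)"
```

```text
t: 22.6
eef_pos: [474.1, -237.2, 160.6]
tcp_rot: [-3.142, 0.0, 2.808]
ft_force: [0.1, -0.2, 0.7]
opening: 0.403
t: 23.4
eef_pos: [475.3, -235.6, 160.6]
tcp_rot: [3.142, 0.0, 2.653]
ft_force: [0.2, -0.1, 1.3]
opening: 0.4
t 23.45 pos [ 475.3 -235.6  160.6] rot [3.1415 0.     2.6532] F [-0.1  0.3 -0.5] op 0.396 q [-0.58  0.42  1.85  0.    0.87 -1.67]
red c [ 472.3 -237.    45. ] len 66.3 yaw 2.651 tool dx,dy [ 2.1 -2.6] ztop [44.4 46.1]
t 23.5 pos [ 475.3 -235.6  160.6] rot [3.1415e+00 1.0000e-04 2.6531e+00] F [ 0.9  0.3 -0.2] op 0.4 q [-0.58  0.42  1.85  0.    0.87 -1.67]
yel c [ 443.4 -292.3   45. ] len 65.4 yaw 2.647 tool dx,dy [  1.6 -65. ] ztop [44.5 46.1]
```

```bash
python3 -m pendant '[[[0.4,0,-0.002,0.03,0],[0.4,0,-0.002,0.06,0],[0.4,0,-0.002,0.09,0],[0.4,0,-0.002,0.11,0],[0.4,0,-0.002,0.122,0],[0.4,0,-0.002,0.13,0],[0.4,0,-0.002,0.134,0],[0.4,0,-0.002,0.134,0]]]'
python3 -m pendant '[[[0,0,0,0,0],[0,0,0,0,0],[0,0,0,0,0],[0,0,0,0,0],[0,0,0,0,0],[0,0,0,0,0],[0,0,0,0,0],[0,0,0,0,0]]]'
python3 -m pendant '[[[0,0,0,-0.01,0],[0,0,0,-0.03,0],[0,0,0,-0.05,0],[0,0,0,-0.08,0],[0,0,0,-0.11,0],[0,0,0,-0.13,0],[0,0,0,-0.14,0],[0,0,0,-0.14,0]]]'
```

```text
t: 24.3
eef_pos: [474.5, -237.5, 26.8]
tcp_rot: [3.142, 0.0, 2.653]
ft_force: [-0.7, 0.1, 0.2]
opening: 0.398
t: 25.1
eef_pos: [474.4, -238.1, 27.2]
tcp_rot: [-3.141, 0.001, 2.653]
ft_force: [-3.0, -5.4, 3.7]
opening: 0.203
t: 25.9
eef_pos: [474.6, -237.5, 167.9]
tcp_rot: [-3.141, 0.002, 2.653]
ft_force: [-0.0, -0.9, -3.0]
opening: 0.204
```

```bash
python3 -m pendant '[[[0,-0.005,0.032,0,0.03],[0,-0.01,0.064,0,0.06],[0,-0.015,0.096,0,0.09],[0,-0.02,0.128,0,0.12],[0,-0.025,0.16,0,0.15],[0,-0.029,0.191,0,0.17],[0,-0.029,0.191,0,0.17],[0,-0.029,0.191,0,0.17]]]'
python3 -c "
from find import *
c=find('red',177);cv2.imwrite('pics/w9.png',c['image'])"
```

```text
t: 26.7
eef_pos: [589.2, -81.8, 165.2]
tcp_rot: [-3.141, -0.002, 2.484]
ft_force: [-0.1, -0.7, -1.2]
opening: 0.205
t 26.75 pos [589.  -82.4 165.5] rot [-3.1407e+00 -1.8000e-03  2.4835e+00] F [-0.5 -0.2 -2.3] op 0.201 q [-0.25  0.5   1.69 -0.    0.95 -1.16]
red c [575.5 -71.3 186. ] len 39.7 yaw 2.484 tool dx,dy [17.5  0.5] ztop [182.4 184. ]
```

View pics/w9.png

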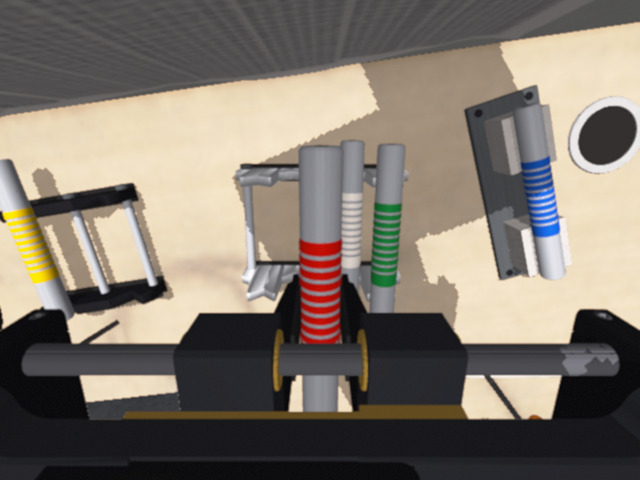

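Red (col 320) is over the middle seat of the rack and parallel to white and green. I lower it.

```bash
python3 -m pendant '[[[0,0,0,0.03,0],[0,0,0,0.06,0],[0,0,0,0.08,0],[0,0,0,0.09,0],[0,0,0,0.096,0],[0,0,0,0.1,0],[0,0,0,0.102,0],[0,0,0,0.102,0]]]'
```

```text
t: 27.55
eef_pos: [589.8, -82.5, 65.1]
tcp_rot: [3.141, 0.001, 2.483]
ft_force: [-0.2, 0.4, -1.5]
opening: 0.203
```

```bash
python3 -m pendant '[[[0,0,0,0.001,0],[0,0,0,0.001,0],[0,0,0,0.002,0],[0,0,0,0.002,0],[0,0,0,0.003,0],[0,0,0,0.003,0],[0,0,0,0.003,0],[0,0,0,0.003,0]]]'
```

```text
t: 28.35
eef_pos: [590.6, -82.1, 63.5]
tcp_rot: [3.14, 0.003, 2.483]
ft_force: [-0.7, 4.1, 15.4]
opening: 0.203
```

```bash
python3 -m pendant '[[[0.4,0,0,0,0],[0.4,0,0,0,0],[0.4,0,0,0,0],[0.4,0,0,0,0],[0.4,0,0,-0.02,0],[0.4,0,0,-0.05,0],[0.4,0,0,-0.08,0],[0.4,0,0,-0.1,0]]]'
python3 -c "
from find import *
find('red',72)"
python3 -m pendant '[[[0.4,-0.002,-0.042,0,-0.03],[0.4,-0.004,-0.084,0,-0.06],[0.4,-0.007,-0.126,0,-0.09],[0.4,-0.009,-0.17,0,-0.12],[0.4,-0.012,-0.212,0,-0.15],[0.4,-0.014,-0.255,0,-0.17],[0.4,-0.014,-0.255,0,-0.17],[0.4,-0.014,-0.255,0,-0.17]]]'
python3 -c "
from find import *
find('yel',36)"
```

```text
t: 29.15
eef_pos: [590.0, -82.6, 163.4]
tcp_rot: [3.141, 0.001, 2.483]
ft_force: [0.4, 0.3, -0.8]
opening: 0.399
t 29.2 pos [590.9 -82.8 166.1] rot [3.1395 0.0046 2.4829] F [ 1.6 -0.1  3. ] op 0.404 q [-0.25  0.5   1.69  0.    0.95 -1.16]
red c [588.9 -81.   81. ] len 66.1 yaw 2.483 tool dx,dy [2.6 0.2] ztop [81.  82.6]
t: 30.0
eef_pos: [444.1, -293.2, 161.3]
tcp_rot: [3.141, -0.0, 2.65]
ft_force: [0.6, 0.2, -0.6]
opening: 0.402
t 30.05 pos [ 444.6 -292.4  161.3] rot [ 3.1412e+00 -4.0000e-04  2.6518e+00] F [ 0.6  0.2 -0.3] op 0.4 q [-0.71  0.43  1.85  0.    0.87 -1.79]
yel c [ 442.9 -294.1   45. ] len 65.7 yaw 2.649 tool dx,dy [ 0.7 -2.3] ztop [44.5 46.1]
```

```bash
python3 -m pendant '[[[0.4,0,-0.002,0.03,0],[0.4,0,-0.002,0.06,0],[0.4,0,-0.002,0.09,0],[0.4,0,-0.002,0.11,0],[0.4,0,-0.002,0.122,0],[0.4,0,-0.002,0.13,0],[0.4,0,-0.002,0.136,0],[0.4,0,-0.002,0.136,0]]]'
python3 -m pendant '[[[0,0,0,0,0],[0,0,0,0,0],[0,0,0,0,0],[0,0,0,0,0],[0,0,0,0,0],[0,0,0,0,0],[0,0,0,0,0],[0,0,0,0,0]]]'
python3 -m pendant '[[[0,0,0,-0.01,0],[0,0,0,-0.03,0],[0,0,0,-0.05,0],[0,0,0,-0.08,0],[0,0,0,-0.11,0],[0,0,0,-0.13,0],[0,0,0,-0.14,0],[0,0,0,-0.14,0]]]'
```

```text
t: 30.85
eef_pos: [443.9, -294.2, 25.5]
tcp_rot: [3.141, -0.0, 2.653]
ft_force: [-0.4, 0.0, 0.0]
opening: 0.395
t: 31.65
eef_pos: [443.9, -294.5, 26.1]
tcp_rot: [-3.142, 0.001, 2.653]
ft_force: [-0.8, 1.4, 6.0]
opening: 0.204
t: 32.45
eef_pos: [443.8, -294.5, 166.6]
tcp_rot: [-3.141, 0.002, 2.653]
ft_force: [0.0, 0.3, -3.0]
opening: 0.205
```

```bash
python3 -m pendant '[[[0,-0.004,0.035,0,0.03],[0,-0.007,0.07,0,0.06],[0,-0.011,0.104,0,0.09],[0,-0.015,0.139,0,0.12],[0,-0.018,0.173,0,0.15],[0,-0.022,0.207,0,0.17],[0,-0.022,0.207,0,0.17],[0,-0.022,0.207,0,0.17]]]'
python3 -m pendant '[[[0,0,0,0.03,0],[0,0,0,0.06,0],[0,0,0,0.08,0],[0,0,0,0.09,0],[0,0,0,0.096,0],[0,0,0,0.1,0],[0,0,0,0.1,0],[0,0,0,0.1,0]]]'
```

```text
t: 33.25
eef_pos: [559.9, -121.3, 164.2]
tcp_rot: [-3.141, -0.002, 2.485]
ft_force: [-0.8, -0.6, -2.8]
opening: 0.204
t: 34.05
eef_pos: [560.6, -122.1, 66.3]
tcp_rot: [3.141, 0.001, 2.483]
ft_force: [0.3, 0.9, -2.1]
opening: 0.206
```

Aligned at (560.6,-122.1) against the original (560.7,-121.7). The last few millimetres go slowly.

```bash
python3 -m pendant '[[[0,0,0,0.001,0],[0,0,0,0.002,0],[0,0,0,0.003,0],[0,0,0,0.004,0],[0,0,0,0.004,0],[0,0,0,0.005,0],[0,0,0,0.005,0],[0,0,0,0.005,0]]]'
```

```text
t: 34.85
eef_pos: [560.6, -121.9, 62.4]
tcp_rot: [3.141, 0.001, 2.483]
ft_force: [-6.1, 1.5, 17.9]
opening: 0.205
```

```bash
python3 -m pendant '[[[0.4,0,0,0,0],[0.4,0,0,0,0],[0.4,0,0,0,0],[0.4,0,0,0,0],[0.4,0,0,-0.02,0],[0.4,0,0,-0.05,0],[0.4,0,0,-0.09,0],[0.4,0,0,-0.13,0]]]'
python3 -m pendant '[[[0.4,0,0.02,-0.03,0],[0.4,0,0.05,-0.06,0],[0.4,0,0.05,-0.1,0],[0.4,0,0.05,-0.12,0],[0.4,0,0.05,-0.12,0],[0.4,0,0.05,-0.12,0],[0.4,0,0.05,-0.12,0],[0.4,0,0.05,-0.12,0]]]'
python3 -c "
from find import *
c=find('yel',72);find('red',72);find('gre',72);find('blu',42);cv2.imwrite('pics/w10.png',c['image'])"
```

```text
t: 35.65
eef_pos: [560.0, -121.9, 191.6]
tcp_rot: [-3.141, -0.001, 2.483]
ft_force: [0.2, -0.7, 0.5]
opening: 0.399
t: 36.45
eef_pos: [590.6, -82.5, 309.3]
tcp_rot: [-3.141, -0.002, 2.483]
ft_force: [0.3, -0.1, 0.1]
opening: 0.401
t 36.5 pos [590.7 -82.5 309.5] rot [-3.1410e+00 -1.6000e-03  2.4826e+00] F [-0.5 -0.1 -0.2] op 0.4 q [-0.25  0.37  1.5   0.    1.27 -1.16]
yel c [ 560.4 -121.    81. ] len 64.1 yaw 2.475 tool dx,dy [  0.4 -49. ] ztop [81.1 82.8]
t 36.55 pos [590.7 -82.5 309.8] rot [-3.1411e+00 -1.3000e-03  2.4826e+00] F [-0.6 -0.6 -0. ] op 0.401 q [-0.25  0.37  1.5   0.    1.27 -1.16]
red c [589.2 -81.2  81. ] len 65.1 yaw 2.483 tool dx,dy [2.  0.1] ztop [80.9 82.8]
t 36.6 pos [590.8 -82.5 310. ] rot [-3.1413e+00 -1.0000e-03  2.4826e+00] F [1.1 0.2 0.2] op 0.402 q [-0.25  0.37  1.5   0.    1.27 -1.16]
gre c [619.6 -43.1  81. ] len 64.1 yaw 2.482 tool dx,dy [ 1.4 48.8] ztop [81.1 82.8]
t 36.65 pos [590.9 -82.5 310.2] rot [-3.1414e+00 -7.0000e-04  2.4827e+00] F [0.1 0.7 0.6] op 0.399 q [-0.25  0.37  1.5   0.    1.27 -1.16]
blu c [674.6  80.5  51. ] len 67.1 yaw 2.775 tool dx,dy [ 33.6 180.2] ztop [50.7 52.6]
```

View pics/w10.png

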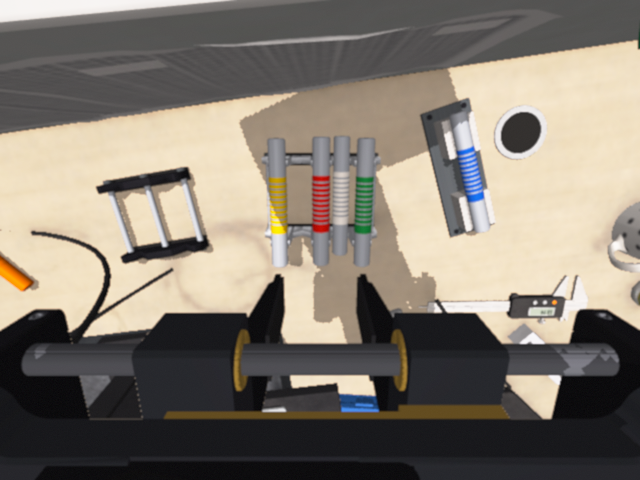

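The picture shows yellow (278,200), red (321,200), white (342,195) and green (365,200) in the rack, blue (470,175) in the V-blocks, and an empty rest. I hand in.

```bash
python3 -c "
from h import *
st();print(env.job_done())"
```

```text
t 36.65 pos [590.9 -82.5 310.2] rot [-3.1414e+00 -7.0000e-04  2.4827e+00] F [0.1 0.7 0.6] op 0.399 q [-0.25  0.37  1.5   0.    1.27 -1.16]
the job is handed in; nothing more can be done
None
```

The job is done and handed in at 36.65 s. I parked yellow and red, the two gauges over blue, in the black rest. I then laid blue in the V-blocks and put red and yellow back in their own seats.

**Rack gauges:** in the last wrist picture red and yellow lie parallel in their seats. They are within about 1 mm of their first measured places, with tops at about 82 mm as expected. Green and white were never touched. Green measured about 2 mm from its first reading, which is within measuring error; white I checked only by eye.

**Blue gauge:** it lies in both V-blocks, with its top at about 52 mm. Measured from close above just after release, it was about 2 mm off centre along the grooves. The last check from farther away gave an angle about 0.03 rad off and a position about 2.5 mm different. I put that down to the oblique view, and both readings are within tolerance.

**Forces:** the highest force in the readings was about 26 N at the wrist, when red was pressed into the rest. At hand-in the gripper was open and well above everything, with the wrist force near zero.

No check failed. The hand-in itself gives no verdict.

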